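# Wedge the rocking relay test set

## Task

The blue test set rocks because one of its feet hangs over the notch in the steel plate. Push the orange wedge along the table, thin end first, under that hanging foot until it sits snugly and takes some of the weight without jacking the set up out of level, then press down with a fingertip on top of the case above that foot to check that it no longer rocks, and move clear. Only push and press: do not lift or tip the wedge or the set, leave the set where it stands, and leave the screwdriver, the relay and the jar alone.

Things in the scene. Friction and masses are not known exactly. Their poses are not given: they have to be found in the camera images.
- test_set: Loose blue instrument case, 160 (x) by 200 (y) by 100 mm, 1.7 kg, on four black domed feet 20 mm high and wide at x +-62, y +-82 mm: flat top 120 mm over the feet's undersides. Origin: centre, at that underside level; x to the cream panel (two bar handles stand 30 mm out), z up. Three feet stand on the plate, the one at (-62, +82) hangs; 3 N down above it rocks the set, let go it rocks back level.
- hanging_foot (a point): Lowest point of the hanging foot, at (-62, +82, 0) mm in the test set's frame, axes as the test set's. Its height over the table is the gap, 6 to 11 mm with the set level. The case wall on the wedge's side (+y) stands 18 mm outside it; the case's lower edge is 20 mm above it.
- corner_top (a point): The point on the flat top of the case right above the hanging foot, at (-62, +82, 120) mm in the test set's frame: the place to press for the rocking test.
- plate: Fixed steel plate under the test set, outline 210 (x) by 250 (y) mm, axes along the test set's, with a corner notch (x below -10, y above -35 mm) open to the flat grey mat at table level. Origin: centre of the outline, 20 mm below the top face, so under the table's surface; the top stands 6 to 11 mm above the table.
- wedge: Loose orange plastic wedge, 150 by 50 mm, 0.12 kg. Origin: centre of the underside; x along it to the thin end (x = 75 mm, 2 mm high). The top rises evenly to 17 mm at x = -35; from there to x = -75 a block 32 mm high, upright rear face to push. Starts on the set's +y side roughly pointing at the foot. Slides with about 1 N; the push exceeds 5 N once it bears on the foot; it does not slip back.
- screwdriver: Bystander: yellow-handled screwdriver lying on the table, about 200 mm long and 30 mm thick; leave it.
- relay: Bystander: blue relay block 45 by 90 by 58 mm; origin at the centre of its underside; leave it.
- jar: Bystander: clear jar with a red cap, 56 mm across, 70 mm high; origin at the centre of its underside; leave it.
There are look-alikes about, which are no part of the job. There is more than one size of the wedge; the job needs the middle-sized.

How it is judged:
By the outcome, as a careful person would: the job done as asked, in the order asked, and still so for the second after the job is handed in, with the robot touching nothing.
It also fails if it takes over 54 s, if anything falls off the work surface, if the arm or the gripper's body presses on something with over 40 N, if the wrist force passes 120 N, or if a joint passes its speed limit or range.

## Robot

A 6-joint arm with a two-finger parallel gripper is mounted at the origin on the work surface. World frame = base frame: x ahead of the robot, y to its left, z up, the work surface at z = 0. Lengths are in m, angles in rad, forces in N, time in s.
With the tool pointing down it reaches from about 0.35 to 0.975 m from the base axis. Payload 4.9 kg.
Tool frame: the origin (TCP) lies at the very end of the fingers, on their centre line; the grasp point (between the pads) lies manip.grip_point_offset behind it (manip.grip_point_offset is the distance from the TCP to the grasp point, in m); z points along the fingers, y is the line along which they close (so a half turn about z gives the same grasp; the last joint's range is limited). The gripper opens to 85 mm and grips with 20 to 120 N. Pads are 22 mm wide; open, the fingers measure 114 mm over their backs; the gripper's body (76 mm by 85 mm) begins 54 mm behind the grasp point. The pads swing forward as they close: fully open they stand 13 mm farther back than shut.
Start: joints at [1.193, 0.053, 1.613, -0, 1.476, -0.119], TCP at [0.16, 0.604, 0.231] pointing down, gripper open.
Joint ranges: [-3.01, 3.01], [-1.01, 2.22], [0.06, 2.58], [-1.02, 4.17], [0.09, 2.62], [-3.14, 3.14]. Speed limits (rad/s): [2.57, 2.57, 3.14, 3.14, 3.14, 3.14].

## Interface

Orientations are given as a unit quaternion [w, x, y, z].
In Python, from plant import manip gives the robot as it stands.
- The arm moves only by the shell command python3 -m crank 'ROWS' [OPENING]. ROWS is JSON, a list of rows, each an object of numbers: "x", "y", "z": the shift along the tool's x, y, z in cm; "turn": the turn about the tool's z in rad. In form: [{"x": .., "y": .., "z": .., "turn": ..}, ...]. A call has 1 to 5 rows; each row shifts and turns the commanded pose from where the row before left it, along the tool's axes as they then stand; what a row does not reach is not made up. A row lasts 1/10 s, in which the tool goes at most 50 mm and 8.59 degrees, less where a joint would pass 70% of its speed; a pose out of reach is approached as far as the arm can. A call with a gripper value outside its range is refused whole. OPENING is the opening in per cent of the stroke, from 0 (shut) to 100 (fully open), set as the call begins (- or left out, the last holds). The fingers move at their own pace and stop on an object; the grip force is fixed at half the most. Time passes only in rows, so rows that do not move let the fingers close. It gives the time, the measured TCP pose, the force, the opening and the grip force at its end, in the units of the state.
- manip.state(): the state, without advancing time (a new reading comes with each control period).
- manip.grab_frame(name): name is "scene" or "top"; returns (picture, depth): 480x640x3 uint8, red, green, blue; 480x640 float32, m along the optical axis (not along the pixel's ray), 0 where there is no reading.
- manip.camera_model(name): a dict with "mtx" (3x3 intrinsics, pixels), "world_to_cam" (4x4, takes a point from world to camera coordinates). Camera axes: x right, y down, z forward; pixel columns grow to the right and rows downward; lengths in m; the calibration is good to about 2 mm. A picture is of the moment at which its call begins. camera_model takes no time and is no camera call.
- manip.job_done(): hands the job in; it is judged then, once.
The state is a dict: "time": time; "joint_pos": joint angles; "joint_vel": joint speeds; "joint_efforts": joint torques, N m; "tool_pos": TCP position; "tool_rot": TCP orientation; "contact_force": force on the tool from outside, world axes, zero at the start; "ft_torque": the same for the moment, N m; "gripper_width": opening from 0.0 (shut) to 1.0 (fully open); "grasp_force": force on a finger pad.
Only numpy, scipy, OpenCV 4.12 (cv2) and the standard library are available. Lean on these libraries where they do the work, as an engineer would, in place of code of your own. Each camera call takes 0.05 s, during which the arm holds its last target. There are 200 camera calls.

## Working session

There is one attempt and no reset: what is moved stays moved. The work goes in short steps, Python scripts to look and compute and a shell command to move; the robot and the scene stay as the last step left them, time stands still between calls to the robot, and variables do not carry over. Pictures are saved under pics/ and viewed, at most 10 in all, crops included, and the job is handed in when it is done.

```bash
mkdir -p pics; cat > h.py <<'E'
import numpy as np, cv2
from plant import manip
def grab(n,tag):
    p,d=manip.grab_frame(n); cv2.imwrite(f'pics/{tag}.png',p[:,:,::-1]); np.savez(f'{tag}.npz',p=p,d=d); return p,d
def world(n,d):
    c=manip.camera_model(n);K=np.array(c['mtx']);T=np.linalg.inv(np.array(c['world_to_cam']))
    v,u=np.mgrid[:480,:640]
    P=np.stack([(u-K[0,2])/K[0,0]*d,(v-K[1,2])/K[1,1]*d,d],-1)
    return P@T[:3,:3].T+T[:3,3]
E
python3 - <<'E'
from h import *
for n in('top','scene'):
    grab(n,n+'0'); print(np.round(np.linalg.inv(np.array(manip.camera_model(n)['world_to_cam'])),3))
s=manip.state();print(s)
E
```

```text
[[ 0.027 -0.99   0.142  0.345]
 [-1.    -0.028 -0.002 -0.006]
 [ 0.006 -0.142 -0.99   1.063]
 [ 0.     0.     0.     1.   ]]
[[-0.818  0.349 -0.456  1.048]
 [ 0.575  0.482 -0.661  0.823]
 [-0.011 -0.803 -0.596  0.832]
 [ 0.     0.     0.     1.   ]]
{'time': 0.1, 'joint_pos': array([ 1.19305200e+00,  5.32557113e-02,  1.61421209e+00,  7.93884423e-07,
        1.47600397e+00, -1.19045321e-01]), 'joint_vel': array([-1.14674020e-03, -2.22232883e-03, -4.65449518e-03, -6.00298235e-05,
        1.12317685e-03, -3.23935375e-04]), 'joint_efforts': array([ 1.14427057e-03, -3.94905674e+01, -3.71363533e+01, -1.13977273e-04,
        3.91883572e-03, -1.44743780e-06]), 'tool_pos': array([0.15969775, 0.60364468, 0.23017465]), 'tool_rot': array([-2.31371797e-04,  1.28989089e-01,  9.91645568e-01, -9.10624222e-04]), 'contact_force': array([ 0.93612083, -0.66742338,  0.05637111]), 'ft_torque': array([-0.04418945, -0.00371232,  0.05233429]), 'grasp_force': 0.0, 'gripper_width': 1.0014191820102543}
```

View pics/top0.png

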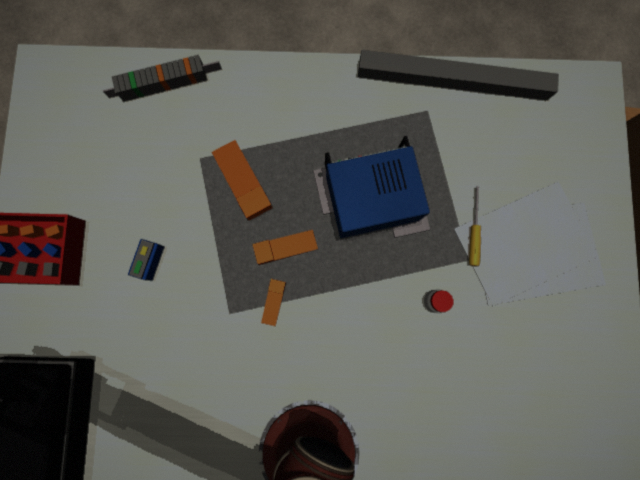

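View pics/scene0.png

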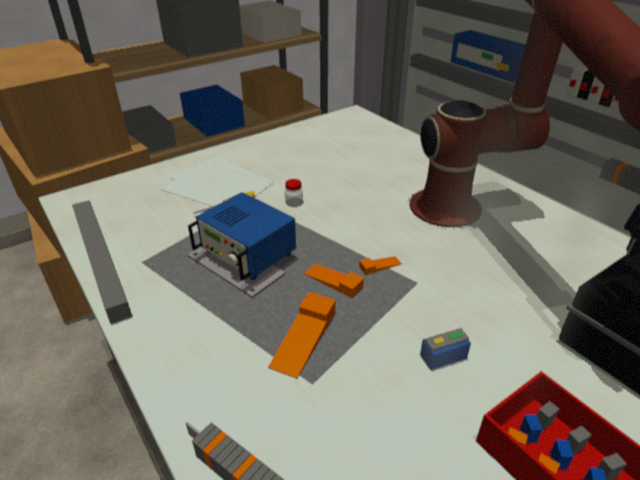

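The top view (up = +x, left = +y) shows the blue set at about (378,190), with its handles toward +x. The middle wedge is at about (285,247), thin end right, pointing at the hanging foot near (342,232). The big wedge (241,180), the small one (273,302), the jar (439,301) and the screwdriver (475,230) are bystanders. The relay is at (146,259).

```bash
cat > fit.py <<'E'
from h import *
def fit(tag):
    D=np.load(tag+'.npz');p=D['p'].astype(int);W=world('top',D['d'])
    r,g,b=p[...,0],p[...,1],p[...,2]
    x,y,z=W[...,0],W[...,1],W[...,2]
    m=(b>1.6*r)&(b>60)&(z>.10)&(z<.17)&(np.hypot(x-.5,y+.08)<.25)
    zt=np.median(z[m]); m&=abs(z-zt)<.012
    R=cv2.minAreaRect((W[m][:,:2]*1000).astype(np.float32)); print('case',m.sum(),'ztop',zt,R)
    B=cv2.boxPoints(R);e=[B[1]-B[0],B[2]-B[1]];L=[np.linalg.norm(k) for k in e]
    yv=e[int(np.argmax(L))];yv=yv/np.linalg.norm(yv);yv*=np.sign(yv[1]);xv=np.array([yv[1],-yv[0]])
    c=np.array(R[0]);foot=c-62*xv+82*yv
    print('yaw',np.degrees(np.arctan2(xv[1],xv[0])),'foot',foot,'xv',xv)
    m=((r>1.7*b)&(r>g*1.3)&(r>90)&(z<.06)).astype(np.uint8)
    n,l,s,ct=cv2.connectedComponentsWithStats(m)
    for i in range(1,n):
        if 150<s[i,4]<2500 and x[l==i].mean()>.2 and abs(y[l==i].mean())<.4:
            q=l==i;R=cv2.minAreaRect((W[q][:,:2]*1000).astype(np.float32));print('wedge?',s[i],R)
            print(np.round(cv2.boxPoints(R)),'z',np.round(np.percentile(z[q],[2,10,50,90,98]),4),'high centroid',np.median(W[q&(z>.026)][:,:2],0) if (q&(z>.026)).any() else '')
    return W
if __name__=='__main__':
    W=fit('top0')
    mat=W[255:290,340:400,2];print('mat z',np.median(mat))
    print('plate z',np.median(W[222:232,402:422,2]), np.median(W[175:205,318:324,2]))
E
python3 fit.py
```

```text
case 5510 ztop 0.1253636811959042 ((599.1806640625, -138.0292510986328), (157.2458038330078, 197.89085388183594), 14.196983337402344)
yaw 14.196968 foot [518.96324539 -73.73954678] xv [0.96945834 0.2452561 ]
wedge? [ 212  140   58   78 2011] ((645.0333251953125, 189.4615478515625), (206.0586700439453, 69.59635925292969), 30.501911163330078)
[[539. 167.]
 [574. 107.]
 [751. 212.]
 [716. 272.]] z [0.     0.0031 0.0147 0.0421 0.0441] high centroid [0.57930767 0.15034971]
wedge? [ 253  230   65   34 1256] ((477.28826904296875, 73.33650970458984), (54.15353012084961, 153.0294189453125), 16.67603874206543)
[[429. 139.]
 [473.  -8.]
 [525.   8.]
 [481. 154.]] z [-0.0014  0.0015  0.0103  0.0305  0.0324] high centroid [0.46015636 0.12333277]
wedge? [262 279  23  47 661] ((340.4341125488281, 96.951171875), (37.568885803222656, 106.63172149658203), 78.95589447021484)
[[285.  89.]
 [389.  68.]
 [396. 105.]
 [292. 126.]] z [-0.0014  0.0007  0.0069  0.0216  0.0236] high centroid 
mat z -0.001869433818518229
plate z 0.006351299724761228 0.00554498712960938
```

```bash
python3 -m crank '[{"x":-3.2,"y":-2.8},{"x":-3.2,"y":-2.8},{"x":-3.2,"y":-2.8},{"x":-3.2,"y":-2.8},{"x":-3.2,"y":-2.8}]' 23 >/dev/null; python3 -m crank '[{"x":-3.2,"y":-2.8},{"x":-3.2,"y":-2.8},{"x":-3.2,"y":-2.8},{"x":-3.2,"y":-2.8},{"x":-3.2,"y":-2.8}]' >/dev/null; python3 -m crank '[{"x":-3.2,"y":-2.8},{"x":-3.2,"y":-2.8},{"turn":0.14},{"turn":0.14},{"turn":0.14}]' >/dev/null;  python3 -m crank '[{"turn":0.14},{"turn":0.14},{"turn":0.14},{"turn":0.14},{"turn":0.04}]'
cat > where.py <<'E'
import sys
from h import *
from scipy.spatial.transform import Rotation as Ro
s=manip.state();q=s['tool_rot'];R=Ro.from_quat([q[1],q[2],q[3],q[0]]).as_matrix();t=s['tool_pos']*1000
print('t',round(s['time'],2),'pos',t.round(1),'xdir',np.degrees(np.arctan2(R[1,0],R[0,0])).round(2),'tilt',R[:,2].round(3),'F',s['contact_force'].round(2),'w',round(s['gripper_width'],3))
if len(sys.argv)>1: print('tool-axes shift cm',(R.T@(np.array([float(a) for a in sys.argv[1:4]])-t)/10).round(2))
E
python3 where.py 445 180 60
```

```text
t 0.1 pos [159.7 603.6 230.2] xdir 165.18 tilt [-0.001 -0.002 -1.   ] F [ 0.94 -0.67  0.06] w 1.001
tool-axes shift cm [-38.42 -33.62  17.07]schema error: expected keys x, y, z, turn
schema error: expected keys x, y, z, turn
schema error: expected keys x, y, z, turn
schema error: expected keys x, y, z, turn
```

All keys are required in each row.

```bash
python3 -m crank '[{"x":-3.2,"y":-2.8,"z":0,"turn":0},{"x":-3.2,"y":-2.8,"z":0,"turn":0},{"x":-3.2,"y":-2.8,"z":0,"turn":0},{"x":-3.2,"y":-2.8,"z":0,"turn":0},{"x":-3.2,"y":-2.8,"z":0,"turn":0}]' 23 >/dev/null; python3 -m crank '[{"x":-3.2,"y":-2.8,"z":0,"turn":0},{"x":-3.2,"y":-2.8,"z":0,"turn":0},{"x":-3.2,"y":-2.8,"z":0,"turn":0},{"x":-3.2,"y":-2.8,"z":0,"turn":0},{"x":-3.2,"y":-2.8,"z":0,"turn":0}]' >/dev/null; python3 -m crank '[{"x":-3.2,"y":-2.8,"z":0,"turn":0},{"x":-3.2,"y":-2.8,"z":0,"turn":0},{"x":0,"y":0,"z":0,"turn":0.14},{"x":0,"y":0,"z":0,"turn":0.14},{"x":0,"y":0,"z":0,"turn":0.14}]' >/dev/null;  python3 -m crank '[{"x":0,"y":0,"z":0,"turn":0.14},{"x":0,"y":0,"z":0,"turn":0.14},{"x":0,"y":0,"z":0,"turn":0.14},{"x":0,"y":0,"z":0,"turn":0.14},{"x":0,"y":0,"z":0,"turn":0.04}]'; python3 where.py 445 180 60
```

```text
time: 2.1
tool_pos: [0.4448, 0.181, 0.2307]
tool_rot: [-0.0, 0.598, 0.801, -0.0]
contact_force: [0.1, -0.2, -0.2]
gripper_width: 0.227
grasp_force: 0.0
t 2.1 pos [444.8 181.  230.7] xdir 106.54 tilt [-0.001 -0.    -1.   ] F [ 0.07 -0.22 -0.16] w 0.227
tool-axes shift cm [-1.000e-01  1.000e-02  1.707e+01]
```

```bash
python3 -m crank '[{"x":0,"y":0,"z":4,"turn":0},{"x":0,"y":0,"z":4,"turn":0},{"x":0,"y":0,"z":4,"turn":0},{"x":0,"y":0,"z":4,"turn":0},{"x":0,"y":0,"z":3.6,"turn":0}]' >/dev/null; python3 -m crank '[{"x":0,"y":0,"z":2,"turn":0},{"x":0,"y":0,"z":0,"turn":0},{"x":-0.5,"y":0,"z":0,"turn":0},{"x":-0.5,"y":0,"z":0,"turn":0},{"x":-0.5,"y":0,"z":0,"turn":0}]'; for i in 1; do python3 -m crank '[{"x":-0.5,"y":0,"z":0,"turn":0},{"x":-0.5,"y":0,"z":0,"turn":0},{"x":-0.5,"y":0,"z":0,"turn":0},{"x":-0.5,"y":0,"z":0,"turn":0},{"x":-0.5,"y":0,"z":0,"turn":0}]';python3 -m crank '[{"x":-0.5,"y":0,"z":0,"turn":0},{"x":-0.5,"y":0,"z":0,"turn":0},{"x":-0.5,"y":0,"z":0,"turn":0},{"x":-0.5,"y":0,"z":0,"turn":0},{"x":-0.5,"y":0,"z":0,"turn":0}]'; done; python3 -c "
from h import *
grab('top','top1');grab('scene','scene1')"; python3 fit.py >/dev/null; python3 -c "
import fit;fit.fit('top1')"; python3 where.py
```

```text
time: 3.1
tool_pos: [0.4511, 0.1665, 0.0172]
tool_rot: [0.001, 0.597, 0.802, 0.001]
contact_force: [-0.2, 1.0, -0.5]
gripper_width: 0.23
grasp_force: 0.0
time: 3.6
tool_pos: [0.4568, 0.1425, 0.0154]
tool_rot: [-0.0, 0.597, 0.802, 0.0]
contact_force: [0.0, 0.6, 0.6]
gripper_width: 0.23
grasp_force: 0.6
time: 4.1
tool_pos: [0.464, 0.1184, 0.0153]
tool_rot: [-0.0, 0.597, 0.802, -0.0]
contact_force: [-0.4, 1.3, -0.1]
gripper_width: 0.234
grasp_force: 0.6
case 5641 ztop 0.12540958355471032 ((599.1893310546875, -138.01962280273438), (159.30807495117188, 198.16651916503906), 14.029278755187988)
yaw 14.029266 foot [519.160429   -73.49540138] xv [0.97017205 0.24241751]
wedge? [ 212  140   59   72 2015] ((644.4727783203125, 189.51882934570312), (207.0756072998047, 70.94752502441406), 30.610958099365234)
[[537. 167.]
 [573. 106.]
 [752. 212.]
 [716. 273.]] z [-0.0009  0.003   0.0143  0.0421  0.044 ] high centroid [0.58065776 0.14872058]
wedge? [284 226  48  31 952] ((491.2718811035156, 20.912948608398438), (52.8846435546875, 119.58837890625), 16.367345809936523)
[[449.  71.]
 [483. -44.]
 [533. -29.]
 [500.  86.]] z [-0.0018  0.0009  0.0073  0.0145  0.029 ] high centroid [0.46099192 0.069559  ]
t 4.2 pos [464.  118.1  15.2] xdir 106.7 tilt [-0.    -0.001 -1.   ] F [ 0.   -1.12  0.01] w 0.231
```

View pics/scene1.png

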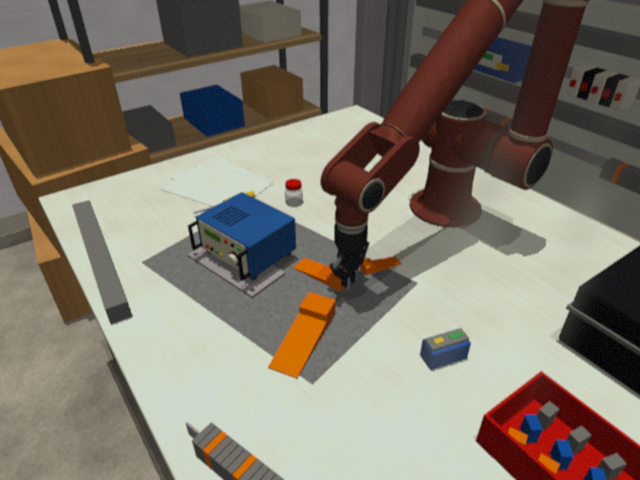

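Wedge in hand and aligned with the foot (scene: wedge at (320,272) by the fingers at (345,280)). Its thin end is about 39 mm short of the foot.

```bash
for i in 1 2; do python3 -m crank '[{"x":-0.5,"y":0,"z":0,"turn":0},{"x":-0.5,"y":0,"z":0,"turn":0},{"x":-0.5,"y":0,"z":0,"turn":0},{"x":-0.5,"y":0,"z":0,"turn":0},{"x":-0.5,"y":0,"z":0,"turn":0}]';done; python3 -m crank '[{"x":-0.2,"y":0,"z":0,"turn":0},{"x":-0.2,"y":0,"z":0,"turn":0},{"x":-0.2,"y":0,"z":0,"turn":0},{"x":0,"y":0,"z":0,"turn":0}]'; python3 -c "
from h import *
grab('top','top2');grab('scene','scene2')
import fit;fit.fit('top2')"; python3 where.py
```

```text
time: 4.7
tool_pos: [0.4711, 0.0944, 0.0152]
tool_rot: [-0.0, 0.597, 0.802, -0.0]
contact_force: [-0.4, 0.7, -0.4]
gripper_width: 0.234
grasp_force: 0.2
time: 5.2
tool_pos: [0.4784, 0.0705, 0.0153]
tool_rot: [0.0, 0.597, 0.802, -0.0]
contact_force: [0.5, 0.0, -0.2]
gripper_width: 0.229
grasp_force: 0.2
time: 5.6
tool_pos: [0.4801, 0.065, 0.0154]
tool_rot: [0.0, 0.597, 0.802, -0.0]
contact_force: [0.2, -0.6, 0.0]
gripper_width: 0.23
grasp_force: 0.0
case 5633 ztop 0.12543672151274643 ((598.914794921875, -137.82449340820312), (158.47958374023438, 197.963623046875), 14.006935119628906)
yaw 14.00695 foot [518.91103554 -73.269104  ] xv [0.97026634 0.24203959]
wedge? [ 212  140   58   70 1810] ((647.44921875, 191.16781616210938), (199.6714630126953, 70.92925262451172), 30.47723960876465)
[[543. 171.]
 [579. 110.]
 [751. 211.]
 [716. 272.]] z [-0.0011  0.0028  0.0129  0.0413  0.0435] high centroid [0.58883834 0.14887506]
wedge? [309 225  45  25 572] ((508.1751708984375, -34.704612731933594), (52.521854400634766, 112.83087921142578), 15.888970375061035)
[[467.  12.]
 [498. -96.]
 [549. -82.]
 [518.  27.]] z [-0.0005  0.003   0.0087  0.0134  0.0159] high centroid [0.47113833 0.01146401]
t 5.7 pos [480.1  65.2  15.3] xdir 106.74 tilt [ 0. -0. -1.] F [-0.55 -0.84  0.24] w 0.23
```

```bash
f(){ grep -E 'tool_pos|contact_force'|tr '\n' ' ';echo; }
python3 -m crank '[{"x":-0.2,"y":0,"z":0,"turn":0},{"x":-0.2,"y":0,"z":0,"turn":0},{"x":-0.2,"y":0,"z":0,"turn":0}]'|f; python3 -m crank '[{"x":-0.1,"y":0,"z":0,"turn":0},{"x":-0.1,"y":0,"z":0,"turn":0}]'|f; python3 -m crank '[{"x":-0.1,"y":0,"z":0,"turn":0},{"x":-0.1,"y":0,"z":0,"turn":0}]'|f
```

```text
tool_pos: [0.4817, 0.0594, 0.0153] contact_force: [-0.1, 1.8, 0.4] 
tool_pos: [0.4823, 0.0575, 0.0153] contact_force: [0.3, 0.7, -0.3] 
tool_pos: [0.4829, 0.0556, 0.0154] contact_force: [-0.3, 1.3, 0.3]
```

```bash
f(){ grep -E 'tool_pos|contact_force'|tr '\n' ' ';echo; }
python3 -m crank '[{"x":-0.1,"y":0,"z":0,"turn":0},{"x":-0.1,"y":0,"z":0,"turn":0}]'|f; python3 -m crank '[{"x":-0.1,"y":0,"z":0,"turn":0},{"x":-0.1,"y":0,"z":0,"turn":0}]'|f
```

```text
tool_pos: [0.4835, 0.0537, 0.0153] contact_force: [0.3, 2.0, -0.3] 
tool_pos: [0.484, 0.0517, 0.0153] contact_force: [-0.7, 1.5, 0.2]
```

```bash
f(){ grep -E 'tool_pos|contact_force'|tr '\n' ' ';echo; }
python3 -m crank '[{"x":-0.05,"y":0,"z":0,"turn":0},{"x":-0.05,"y":0,"z":0,"turn":0}]'|f; python3 -m crank '[{"x":-0.05,"y":0,"z":0,"turn":0},{"x":-0.05,"y":0,"z":0,"turn":0}]'|f
```

```text
tool_pos: [0.4843, 0.0508, 0.0153] contact_force: [-0.0, 1.5, 0.8] 
tool_pos: [0.4846, 0.0499, 0.0153] contact_force: [-0.5, 0.6, 0.8]
```

```bash
f(){ grep -E 'tool_pos|contact_force'|tr '\n' ' ';echo; }
python3 -m crank '[{"x":-0.05,"y":0,"z":0,"turn":0},{"x":-0.05,"y":0,"z":0,"turn":0}]'|f; python3 -m crank '[{"x":-0.05,"y":0,"z":0,"turn":0},{"x":-0.05,"y":0,"z":0,"turn":0}]'|f
```

```text
tool_pos: [0.4849, 0.0489, 0.0153] contact_force: [-1.1, 1.9, 0.8] 
tool_pos: [0.4852, 0.048, 0.0153] contact_force: [-0.2, 0.8, 0.6]
```

```bash
f(){ grep -E 'tool_pos|contact_force'|tr '\n' ' ';echo; }
python3 -m crank '[{"x":-0.05,"y":0,"z":0,"turn":0},{"x":-0.05,"y":0,"z":0,"turn":0}]'|f; python3 -m crank '[{"x":-0.05,"y":0,"z":0,"turn":0},{"x":-0.05,"y":0,"z":0,"turn":0}]'|f
```

```text
tool_pos: [0.4855, 0.047, 0.0153] contact_force: [-1.0, 1.1, 0.7] 
tool_pos: [0.4857, 0.046, 0.0153] contact_force: [0.0, 1.4, 1.2]
```

```bash
f(){ grep -E 'tool_pos|contact_force'|tr '\n' ' ';echo; }
python3 -m crank '[{"x":-0.05,"y":0,"z":0,"turn":0},{"x":-0.05,"y":0,"z":0,"turn":0}]'|f; python3 -m crank '[{"x":-0.05,"y":0,"z":0,"turn":0},{"x":-0.05,"y":0,"z":0,"turn":0}]'|f
```

```text
tool_pos: [0.4861, 0.0451, 0.0153] contact_force: [-0.6, 0.8, 0.9] 
tool_pos: [0.4864, 0.0441, 0.0153] contact_force: [-1.2, 0.5, 1.8]
```

```bash
f(){ grep -E 'tool_pos|contact_force'|tr '\n' ' ';echo; }
python3 -m crank '[{"x":-0.05,"y":0,"z":0,"turn":0},{"x":-0.05,"y":0,"z":0,"turn":0}]'|f; python3 where.py
```

```text
tool_pos: [0.4867, 0.0431, 0.0153] contact_force: [-0.9, 0.4, 0.3] 
t 8.6 pos [486.7  43.1  15.3] xdir 106.73 tilt [ 0. -0. -1.] F [-0.86  0.44  0.34] w 0.23
```

```bash
f(){ grep -E 'tool_pos|contact_force'|tr '\n' ' ';echo; }
python3 -m crank '[{"x":-0.05,"y":0,"z":0,"turn":0},{"x":-0.05,"y":0,"z":0,"turn":0}]'|f; python3 -m crank '[{"x":-0.05,"y":0,"z":0,"turn":0},{"x":-0.05,"y":0,"z":0,"turn":0}]'|f
```

```text
tool_pos: [0.4869, 0.0423, 0.0154] contact_force: [-0.6, 0.9, 0.6] 
tool_pos: [0.4871, 0.0414, 0.0153] contact_force: [-1.1, 2.3, 1.2]
```

```bash
f(){ grep -E 'tool_pos|contact_force'|tr '\n' ' ';echo; }
python3 -m crank '[{"x":-0.05,"y":0,"z":0,"turn":0},{"x":-0.05,"y":0,"z":0,"turn":0}]'|f; python3 -m crank '[{"x":-0.05,"y":0,"z":0,"turn":0},{"x":-0.05,"y":0,"z":0,"turn":0}]'|f
```

```text
tool_pos: [0.4874, 0.0406, 0.0153] contact_force: [-0.7, 4.9, 1.8] 
tool_pos: [0.4877, 0.0397, 0.0153] contact_force: [-0.4, 5.8, 2.2]
```

```bash
f(){ grep -E 'tool_pos|contact_force'|tr '\n' ' ';echo; }
python3 -m crank '[{"x":-0.05,"y":0,"z":0,"turn":0},{"x":-0.05,"y":0,"z":0,"turn":0}]'|f; python3 where.py
```

```text
tool_pos: [0.4879, 0.039, 0.0153] contact_force: [-1.0, 6.8, 2.6] 
t 9.6 pos [487.9  39.   15.3] xdir 106.71 tilt [-0.001  0.001 -1.   ] F [-1.03  6.83  2.55] w 0.23
```

```bash
python3 - <<'E'
from h import *
from scipy.linalg import lstsq
grab('top','top3')
for t in('top0','top1','top2','top3'):
    D=np.load(t+'.npz');p=D['p'].astype(int);W=world('top',D['d'])
    m=(p[...,2]>1.6*p[...,0])&(p[...,2]>60)&(abs(W[...,2]-.1254)<.008)&(np.hypot(W[...,0]-.599,W[...,1]+.138)<.085)
    P=W[m]*1000;a=lstsq(np.c_[P[:,0]-599,P[:,1]+138,np.ones(len(P))],P[:,2])[0]
    print(t,m.sum(),np.degrees(a[:2]).round(3),a[2].round(2),'corner',(a@[-80,64.3,1]).round(2))
E
python3 where.py
```

```text
top0 3837 [ 0.033 -0.039] 125.38 corner 125.29
top1 3917 [0.065 0.027] 125.41 corner 125.35
top2 3914 [0.074 0.029] 125.44 corner 125.37
top3 3900 [-0.057  0.044] 125.51 corner 125.64
t 9.65 pos [487.9  38.9  15.3] xdir 106.71 tilt [-0.001  0.001 -1.   ] F [-1.6   5.59  2.68] w 0.23
```

```bash
python3 -m crank '[{"x":0.2,"y":0,"z":0,"turn":0},{"x":1,"y":0,"z":0,"turn":0},{"x":2.5,"y":0,"z":0,"turn":0},{"x":0,"y":0,"z":-3,"turn":0},{"x":0,"y":0,"z":-4,"turn":0}]'; python3 -m crank '[{"x":0,"y":0,"z":-4,"turn":0},{"x":0,"y":0,"z":-4,"turn":0},{"x":0,"y":0,"z":-1,"turn":0},{"x":0,"y":0,"z":0,"turn":0}]' 0; python3 -c "
from h import *
grab('scene','scene4');grab('top','top4')
import fit;fit.fit('top4')"; python3 where.py 519 -73.4 140
```

```text
time: 10.15
tool_pos: [0.4746, 0.0743, 0.0832]
tool_rot: [-0.002, 0.596, 0.803, -0.002]
contact_force: [0.3, 0.0, -0.7]
gripper_width: 0.226
grasp_force: 0.0
time: 10.55
tool_pos: [0.4787, 0.0739, 0.1777]
tool_rot: [0.002, 0.597, 0.803, 0.001]
contact_force: [-0.4, 0.1, -0.3]
gripper_width: 0.002
grasp_force: 0.0
case 5629 ztop 0.12548565724205718 ((599.0626220703125, -137.80191040039062), (158.0220184326172, 197.90151977539062), 14.305023193359375)
yaw 14.30503 foot [518.72409248 -73.66361237] xv [0.9689941 0.2470841]
wedge? [ 212  140   45   40 1029] ((678.5890502929688, 209.1072540283203), (127.42310333251953, 69.85826873779297), 30.64965057373047)
[[606. 207.]
 [642. 147.]
 [751. 212.]
 [716. 272.]] z [-0.0014  0.0015  0.0077  0.0143  0.0174] high centroid 
wedge? [302 224  62  27 800] ((511.7823181152344, -42.65550994873047), (55.56478500366211, 147.28602600097656), 15.936126708984375)
[[ 465.   21.]
 [ 505. -121.]
 [ 559. -106.]
 [ 518.   36.]] z [-0.0012  0.0054  0.0139  0.0315  0.0331] high centroid [0.49301857 0.00821252]
t 10.65 pos [476.5  73.9 173.7] xdir 106.74 tilt [-0.002 -0.    -1.   ] F [-0.85 -0.49 -0.93] w 0.002
tool-axes shift cm [-15.33  -0.17   3.37]
```

View pics/scene4.png

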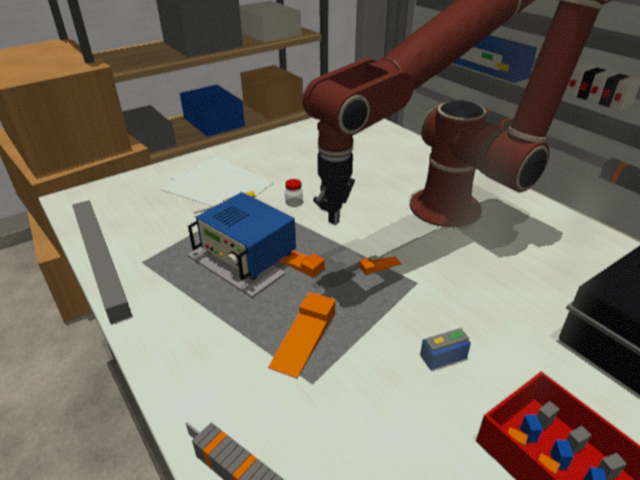

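The wedge at (303,263) is under the set's near corner and the set is level. Next is the press above the foot.

```bash
python3 -m crank '[{"x":-3,"y":0,"z":0,"turn":0},{"x":-4,"y":0,"z":0,"turn":0},{"x":-4,"y":-0.1,"z":0,"turn":0},{"x":-3,"y":-0.1,"z":0,"turn":0},{"x":-1.3,"y":0,"z":0,"turn":0}]'>/dev/null; python3 -m crank '[{"x":0,"y":0,"z":0,"turn":0},{"x":0,"y":0,"z":1.5,"turn":0},{"x":0,"y":0,"z":1.5,"turn":0},{"x":0,"y":0,"z":0,"turn":0},{"x":0,"y":0,"z":0,"turn":0}]'; python3 where.py 519 -73.5 127
```

```text
time: 11.65
tool_pos: [0.5186, -0.0722, 0.1439]
tool_rot: [-0.001, 0.596, 0.803, -0.0]
contact_force: [1.5, -0.2, 1.0]
gripper_width: -0.001
grasp_force: 0.0
t 11.65 pos [518.6 -72.2 143.9] xdir 106.8 tilt [-0.002  0.001 -1.   ] F [ 1.48 -0.22  1.05] w -0.001
tool-axes shift cm [-0.14  0.    1.69]
```

```bash
f(){ grep -E 'tool_pos|contact_force'|tr '\n' ' ';echo; }
python3 -m crank '[{"x":-0.1,"y":0,"z":0.5,"turn":0},{"x":0,"y":0,"z":0.4,"turn":0},{"x":0,"y":0,"z":0.2,"turn":0},{"x":0,"y":0,"z":0,"turn":0}]'|f; python3 -m crank '[{"x":0,"y":0,"z":0.1,"turn":0},{"x":0,"y":0,"z":0.1,"turn":0}]'|f; python3 -m crank '[{"x":0,"y":0,"z":0.1,"turn":0},{"x":0,"y":0,"z":0,"turn":0}]'|f
```

```text
tool_pos: [0.5197, -0.0742, 0.134] contact_force: [-0.2, 0.5, 1.1] 
tool_pos: [0.52, -0.0743, 0.1325] contact_force: [0.7, -1.5, 0.8] 
tool_pos: [0.5198, -0.0742, 0.1312] contact_force: [0.1, -0.4, -0.4]
```

```bash
f(){ grep -E 'tool_pos|contact_force'|tr '\n' ' ';echo; }
python3 -m crank '[{"x":0,"y":0,"z":0.05,"turn":0},{"x":0,"y":0,"z":0.0,"turn":0}]'|f;  python3 -m crank '[{"x":0,"y":0,"z":0.05,"turn":0},{"x":0,"y":0,"z":0,"turn":0}]'|f
```

```text
tool_pos: [0.5198, -0.0742, 0.1308] contact_force: [0.6, 0.6, -0.1] 
tool_pos: [0.5198, -0.0742, 0.1303] contact_force: [-0.5, -0.2, 0.5]
```

```bash
f(){ grep -E 'tool_pos|contact_force'|tr '\n' ' ';echo; }
python3 -m crank '[{"x":0,"y":0,"z":0.05,"turn":0},{"x":0,"y":0,"z":0.05,"turn":0},{"x":0,"y":0,"z":0,"turn":0}]'|f;  python3 -m crank '[{"x":0,"y":0,"z":0.05,"turn":0},{"x":0,"y":0,"z":0,"turn":0}]'|f
```

```text
tool_pos: [0.5198, -0.0742, 0.1292] contact_force: [0.3, 0.2, -0.0] 
tool_pos: [0.5198, -0.0742, 0.1287] contact_force: [0.5, 0.5, -0.3]
```

```bash
f(){ grep -E 'tool_pos|contact_force'|tr '\n' ' ';echo; }
python3 -m crank '[{"x":0,"y":0,"z":0.05,"turn":0},{"x":0,"y":0,"z":0.0,"turn":0}]'|f;  python3 -m crank '[{"x":0,"y":0,"z":0.05,"turn":0},{"x":0,"y":0,"z":0,"turn":0}]'|f
```

```text
tool_pos: [0.5198, -0.0742, 0.1282] contact_force: [-0.1, -1.2, 0.2] 
tool_pos: [0.5199, -0.0742, 0.1279] contact_force: [-0.9, 0.6, 0.3]
```

```bash
f(){ grep -E 'tool_pos|contact_force'|tr '\n' ' ';echo; }
python3 -m crank '[{"x":0,"y":0,"z":0.05,"turn":0},{"x":0,"y":0,"z":0.0,"turn":0}]'|f
```

```text
tool_pos: [0.5199, -0.0742, 0.1278] contact_force: [-1.8, 0.3, 3.7]
```

```bash
f(){ grep -E 'tool_pos|contact_force'|tr '\n' ' ';echo; }
python3 -m crank '[{"x":0,"y":0,"z":0.05,"turn":0},{"x":0,"y":0,"z":0.0,"turn":0}]'|f
```

```text
tool_pos: [0.5199, -0.0742, 0.1278] contact_force: [-2.4, 0.3, 5.7]
```

```bash
f(){ grep -E 'tool_pos|contact_force'|tr '\n' ' ';echo; }
python3 -m crank '[{"x":0,"y":0,"z":0.05,"turn":0},{"x":0,"y":0,"z":0.0,"turn":0}]'|f
```

```text
tool_pos: [0.5199, -0.0742, 0.1277] contact_force: [-4.2, 1.9, 8.0]
```

8 N with about 0.2 mm of give: it no longer rocks. I'll hold briefly, then lift off and move clear.

```bash
python3 -m crank '[{"x":0,"y":0,"z":0.02,"turn":0},{"x":0,"y":0,"z":0,"turn":0},{"x":0,"y":0,"z":0,"turn":0},{"x":0,"y":0,"z":0,"turn":0},{"x":0,"y":0,"z":0,"turn":0}]'; python3 -m crank '[{"x":0,"y":0,"z":-0.1,"turn":0},{"x":0,"y":0,"z":-0.2,"turn":0},{"x":0,"y":0,"z":-1,"turn":0},{"x":0,"y":0,"z":-3,"turn":0},{"x":0,"y":0,"z":-4,"turn":0}]'>/dev/null; python3 -m crank '[{"x":3,"y":0,"z":-2,"turn":0},{"x":4,"y":0,"z":0,"turn":0},{"x":4,"y":0,"z":0,"turn":0},{"x":4,"y":0,"z":0,"turn":0},{"x":4,"y":0,"z":0,"turn":0}]'>/dev/null; python3 -m crank '[{"x":3,"y":0,"z":0,"turn":0},{"x":0,"y":0,"z":0,"turn":0},{"x":0,"y":0,"z":0,"turn":0}]'; python3 - <<'E'
from h import *
import fit
p,d=grab('scene','scene5');grab('top','top5');W=fit.fit('top5')
cv2.imwrite('pics/crop5.png',cv2.resize(p[170:310,170:350,::-1],None,fx=4,fy=4,interpolation=3))
D=np.load('top5.npz');q=D['p'].astype(int)
m=(q[...,2]>1.6*q[...,0])&(q[...,2]>60)&(abs(W[...,2]-.1254)<.008)&(np.hypot(W[...,0]-.599,W[...,1]+.138)<.085)
P=W[m]*1000;a=np.linalg.lstsq(np.c_[P[:,0]-599,P[:,1]+138,np.ones(len(P))],P[:,2],rcond=None)[0]
print(m.sum(),np.degrees(a[:2]),a[2])
E
```

```text
time: 14.85
tool_pos: [0.52, -0.0742, 0.1277]
tool_rot: [-0.0, 0.597, 0.802, -0.0]
contact_force: [-4.6, 1.9, 9.2]
gripper_width: -0.001
grasp_force: 4.8
time: 16.15
tool_pos: [0.4565, 0.1367, 0.2294]
tool_rot: [0.0, 0.596, 0.803, 0.0]
contact_force: [0.4, -0.6, 0.5]
gripper_width: -0.001
grasp_force: 0.0
case 5690 ztop 0.12549594651197948 ((598.5802612304688, -138.4720458984375), (158.90927124023438, 199.0301055908203), 13.95661449432373)
yaw 13.956627 foot [518.63323402 -73.84641933] xv [0.97047853 0.24118729]
wedge? [ 212  140   59   70 1256] ((644.3570556640625, 188.79345703125), (207.1672821044922, 69.97380065917969), 30.783870697021484)
[[537. 166.]
 [573. 106.]
 [751. 212.]
 [715. 272.]] z [-0.0012  0.0016  0.009   0.0401  0.0433] high centroid [0.58694966 0.12825187]
wedge? [301 224  64  27 820] ((512.04833984375, -43.72821044921875), (56.056846618652344, 151.07489013671875), 16.403179168701172)
[[ 464.   21.]
 [ 506. -124.]
 [ 560. -108.]
 [ 518.   37.]] z [-0.0012  0.0058  0.0136  0.0313  0.0332] high centroid [0.49316478 0.00857857]
wedge? [267 279  18  47 546] ((340.7875061035156, 95.04965209960938), (38.44881057739258, 110.27315521240234), 81.12918090820312)
[[283.  85.]
 [392.  68.]
 [398. 106.]
 [289. 123.]] z [-0.0027  0.001   0.0084  0.0216  0.0234] high centroid [0.38530746 0.09809501]
3949 [-0.02028009  0.11493272] 125.49783771479335
```

View pics/crop5.png

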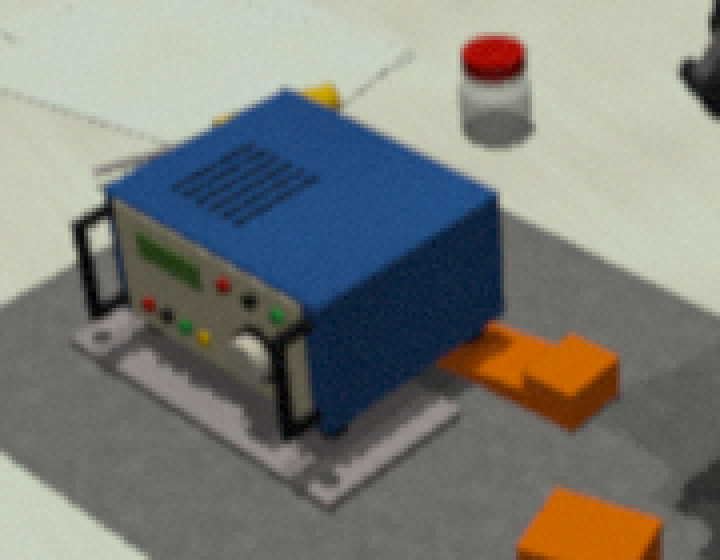

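The crop shows the wedge at (520,375) under the rear corner, with the set level and unmoved and the bystanders in place. Handing in.

```bash
python3 -c "
from plant import manip
print(manip.job_done())"
```

```text
the job is handed in; nothing more can be done
None
```

The middle-sized wedge sits snugly under the hanging foot. The set is level to about 0.1° and moved less than 1 mm, the corner held with no rocking under a 9 N press, the arm is clear, and the job is handed in.

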